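# Clear the candle bench: candles to the curing tray, leftover wax to its colour tub

## Task

Clear the work off the cutting mat: stand the finished yellow and blue candles upright on the steel tray, next to the purple candle curing there, with a finger's width of air between all three, and lay each leftover wax cake flat in the open tub that holds wax of its own colour. Set everything down rather than letting it fall, never tip a candle over, and do not shift the purple candle.

Things in the scene. Friction and masses are not known exactly. Their poses are not given: they have to be found in the camera images.
- yellow_candle_center (a point): Yellow wax candle: an upright cylinder 44 mm across and 55 mm tall with a paler band round it and a short white wick (12 mm, soft) on top; about 75 g. It stands on the green cutting mat (mat top 2 mm above the table) at the start. The point is its centre, 27.5 mm above its underside; z runs up its axis.
- blue_candle_center (a point): Blue wax candle: an upright cylinder 44 mm across and 55 mm tall with a paler band round it and a short white wick (12 mm, soft) on top; about 75 g. It stands on the green cutting mat (mat top 2 mm above the table) at the start. The point is its centre, 27.5 mm above its underside; z runs up its axis.
- yellow_cake_center (a point): Leftover yellow wax cake: a low fluted disc, 54 mm across and 28 mm thick, no wick, about 55 g, lying flat on the cutting mat (mat top 2 mm above the table) at the start, among the candles and two empty moulds (a pink cup 30 mm tall, an aluminium cup 52 mm tall) that are not part of the job. The point is its centre, 14 mm above its underside; z runs up its axis.
- blue_cake_center (a point): Leftover blue wax cake: a low fluted disc, 54 mm across and 28 mm thick, no wick, about 55 g, lying flat on the cutting mat (mat top 2 mm above the table) at the start, among the candles and two empty moulds (a pink cup 30 mm tall, an aluminium cup 52 mm tall) that are not part of the job. The point is its centre, 14 mm above its underside; z runs up its axis.
- purple_cake_center (a point): Leftover purple wax cake: a low fluted disc, 54 mm across and 28 mm thick, no wick, about 55 g, lying flat on the cutting mat (mat top 2 mm above the table) at the start, among the candles and two empty moulds (a pink cup 30 mm tall, an aluminium cup 52 mm tall) that are not part of the job. The point is its centre, 14 mm above its underside; z runs up its axis.
- purple_candle_center (a point): Purple wax candle: an upright cylinder 44 mm across and 55 mm tall with a paler band round it and a short white wick (12 mm, soft) on top; about 75 g. It already stands loose on the steel tray, anywhere along its length, and stays there. The point is its centre, 27.5 mm above its underside; z runs up its axis.
- yellow_tub: Open clear plastic tub half full of yellow wax, fixed to the table: outside 110 mm along its x, 150 mm along its y, 50 mm high, walls 3 mm (a flat rim stands out 5 mm round the top); the flat wax surface inside is 24 mm above the table. Origin at the centre of its underside, z up.
- blue_tub: Open clear plastic tub half full of blue wax, fixed to the table: outside 110 mm along its x, 150 mm along its y, 50 mm high, walls 3 mm (a flat rim stands out 5 mm round the top); the flat wax surface inside is 24 mm above the table. Origin at the centre of its underside, z up.
- purple_tub: Open clear plastic tub half full of purple wax, fixed to the table: outside 110 mm along its x, 150 mm along its y, 50 mm high, walls 3 mm (a flat rim stands out 5 mm round the top); the flat wax surface inside is 24 mm above the table. Origin at the centre of its underside, z up.
- steel_tray: Shallow stainless steel curing tray, fixed to the table: outside 170 mm along its x, 230 mm along its y, rim 22 mm high, walls 2 mm; its flat floor is 2 mm above the table. Origin at the centre of its underside, z up.

How it is judged:
By the outcome, as a careful person would: the job done as asked, in the order asked, and still so for the second after the job is handed in, with the robot touching nothing.
It also fails if it takes over 122 s, if anything falls off the work surface, if the arm or the gripper's body presses on something with over 40 N, if the wrist force passes 120 N, or if a joint passes its speed limit or range.

## Robot

A 6-joint arm with a two-finger parallel gripper is mounted at the origin on the work surface. World frame = base frame: x ahead of the robot, y to its left, z up, the work surface at z = 0. Lengths are in m, angles in degrees, forces in N, time in s.
With the tool pointing down it reaches from about 0.25 to 0.725 m from the base axis. Payload 9.7 kg.
Tool frame: the origin (TCP) lies at the very end of the fingers, on their centre line; the grasp point (between the pads) lies 19 mm behind it; z points along the fingers, y is the line along which they close (so a half turn about z gives the same grasp; the last joint's range is limited). The gripper opens to 85 mm and grips with 20 to 120 N. Pads are 22 mm wide; open, the fingers measure 114 mm over their backs; the gripper's body (76 mm by 85 mm) begins 54 mm behind the grasp point. The pads swing forward as they close: fully open they stand 13 mm farther back than shut.
Start: joints at [70.13, 4.979, 10.078, 95.1, 0, 90], TCP at [0.187, 0.517, 0.231] pointing down, gripper open.
Joint ranges: [-179.16, 179.16], [-48.56, 103.87], [-65.8, 70.77], [-126.05, 130.52], [-82.76, 87.17], [-180, 180]. Speed limits (degrees/s): [127.2, 127.2, 147.25, 180, 180, 180].

## Interface

Orientations are given as [roll, pitch, yaw] about the fixed x, y, z axes, in that order (R = Rz(yaw) Ry(pitch) Rx(roll)).
In Python, from workcell import bot gives the robot as it stands.
- The arm moves only by the tool arm_command, never from a script. Its argument "series" is a list of rows, each a list of 4 numbers: the shift along the tool's x, y, z in m, then the turn about the tool's z in rad. A call has exactly 5 rows; each row is the pose to reach, as a shift and turn from the pose commanded when the call began, along the tool's axes at that moment; what a row does not reach only later rows make up. A row lasts 1/10 s, in which the tool goes at most 50 mm and 8.59 degrees, less where a joint would pass 70% of its speed; a pose out of reach is approached as far as the arm can. A call with a gripper value outside its range is refused whole. "hand" is the finger opening in m, from 0 to 0.0854, set as the call begins (left out, the last holds). The fingers move at their own pace and stop on an object; "grip_force" is the grip in N (left out, the last holds). Time passes only in rows, so rows that repeat a pose let the fingers close, or fill a call up. It gives the time, the measured TCP pose, the force, the opening and the grip force at its end, in the units of the state.
- bot.get_obs(): the state, without advancing time (a new reading comes with each control period).
- bot.camera(name): name is "scene" or "top" or "wrist"; returns a dict with "color" (384x512x3 uint8, blue, green, red), "camera_matrix" (3x3 intrinsics, pixels), "xyz" and "orientation" of the camera in the world; the wrist camera has in their place "T_tool_cam" (4x4, takes a point from camera to tool coordinates, whose origin is the TCP and whose axes are the flange's). Camera axes: x right, y up, looking along -z (the intrinsics and any distortion apply to the point x, -y, -z); pixel columns grow to the right and rows downward; lengths in m; the calibration is good to about 2 mm. A picture is of the moment at which its call begins: read the wrist's pose just before it. There is no depth.
- bot.job_done(): hands the job in; it is judged then, once.
Trained networks look in the newest picture that a camera, given by its name, has taken for a name from the list of things; names that differ only in an ending like _2 or _b are one class to them, and where a whole thing is asked for, a point or a joint stands for the part that bears it (a point fixed in the world has none). Each returns a list of dicts, best first, with "confidence" (0 to 1); they miss things now and then, are a little off and sometimes report something else, mostly with a low value. They report only what shows in the picture. A call takes as long as a camera call.
- bot.find_in(camera, target): "location" ([column, row] in pixels, amid what is visible of it).
- bot.mark_of(camera, target): "location" ([column, row] in pixels: a listed point, or the origin of a listed thing).
The state is a dict: "time": time; "q": joint angles; "qd": joint speeds; "joint_efforts": joint torques, N m; "ee_pos": TCP position; "tcp_rot": TCP orientation; "wrist_force": force on the tool from outside, world axes, zero at the start; "torque": the same for the moment, N m; "opening": finger opening in m; "grasp_force": force on a finger pad.
Only numpy, scipy, OpenCV 4.12 (cv2) and the standard library are available. Lean on these libraries where they do the work, as an engineer would, in place of code of your own. Each camera call takes 0.05 s, during which the arm holds its last target. There are 200 camera calls.

## Working session

There is one attempt and no reset: what is moved stays moved. The work goes in short steps, Python scripts to look and compute and a tool call to move; the robot and the scene stay as the last step left them, time stands still between calls to the robot, and variables do not carry over. Pictures are saved under pics/ and viewed, at most 14 in all, crops included, and the job is handed in when it is done.

Besides the shell and the picture viewer there is one more tool, called as name(argument=value, ...), one argument or row to a line, values as JSON. arm_command: Moves the arm, as the interface text tells. Its arguments: {"type":"object","properties":{"series":{"type":"array"},"hand":{"type":"number"},"grip_force":{"type":"number"}},"required":["series"]}

```bash
mkdir -p pics; ls; cat > h.py <<'E'
import numpy as np, cv2
from scipy.spatial.transform import Rotation as Ro
from workcell import bot
names=["yellow_candle_center","blue_candle_center","yellow_cake_center","blue_cake_center","purple_cake_center","purple_candle_center","yellow_tub","blue_tub","purple_tub","steel_tray"]
H=[.0295,.0295,.016,.016,.016,.0295,0,0,0,0]
def ray(c,uv,z):
    K=np.array(c["camera_matrix"]);o=np.array(c["orientation"],float)
    R=Ro.from_euler('xyz',o,degrees=True).as_matrix() if o.size==3 else (o if o.shape==(3,3) else Ro.from_quat(o).as_matrix())
    p=np.linalg.inv(K)@[uv[0],uv[1],1]; d=R@[p[0],-p[1],-p[2]]
    x=np.array(c["xyz"]); return x+d*(z-x[2])/d[2]
E
python3 - <<'E'
from h import *
o=bot.get_obs();print(o)
for cam in("top","scene"):
    c=bot.camera(cam);cv2.imwrite(f"pics/{cam}0.png",c["color"]);print({k:v for k,v in c.items() if k!="color"})
    for n,z in zip(names,H):
        print(n,[(np.round(r["location"],0).tolist(),round(r["confidence"],2),np.round(ray(c,r["location"],z)[:2],4).tolist()) for r in bot.mark_of(cam,n)[:3]])
E
```

```text
pics
{'time': 0.0, 'q': array([ 7.01289274e+01,  5.01106378e+00,  1.00332053e+01,  9.50996312e+01,
       -8.72737484e-04,  9.00018125e+01]), 'qd': array([ 0.0907801 ,  0.05698193, -0.04292652,  0.01330992, -0.049603  ,
       -0.11204791]), 'joint_efforts': array([-5.80615142e-04, -5.20389318e+01,  4.64802790e+01,  1.65752345e-02,
        5.73405191e-05, -2.56139361e-05]), 'ee_pos': array([0.18687095, 0.517028  , 0.23057224]), 'tcp_rot': array([-1.79922510e+02,  8.75187955e-04,  1.60127116e+02]), 'wrist_force': array([ 1.43200176, -0.02104582,  0.60022967]), 'torque': array([-0.02856636, -0.01005984, -0.0186231 ]), 'grasp_force': 0.0, 'opening': 0.08555530050322414}
{'camera_matrix': array([[471.78207767,   0.        , 265.06656952],
       [  0.        , 471.78207767, 193.05430265],
       [  0.        ,   0.        ,   1.        ]]), 'xyz': array([ 0.43026038, -0.00905461,  1.29918454]), 'orientation': array([  5.78362658,  -1.09625531, -88.39970756])}
yellow_candle_center [([254.0, 205.0], 0.73, [0.5257, -0.0022]), ([191.0, 240.0], 0.56, [0.4269, 0.1642])]
blue_candle_center [([2
[... 772 characters left out ...]
075484, 123.85450111])}
yellow_candle_center [([321.0, 196.0], 0.56, [0.428, 0.1573])]
blue_candle_center [([234.0, 179.0], 0.66, [0.5208, -0.1109])]
yellow_cake_center [([262.0, 172.0], 0.51, [0.4296, -0.0608])]
blue_cake_center [([238.0, 160.0], 0.55, [0.4284, -0.1601])]
purple_cake_center [([263.0, 192.0], 0.56, [0.5058, -0.0082])]
purple_candle_center [([174.0, 134.0], 0.77, [0.4578, -0.4164])]
yellow_tub [([203.0, 212.0], 0.59, [0.6657, -0.1278]), ([270.0, 248.0], 0.57, [0.665, 0.1189])]
blue_tub [([376.0, 236.0], 0.65, [0.4523, 0.3604]), ([207.0, 214.0], 0.49, [0.6649, -0.1143])]
purple_tub [([270.0, 246.0], 0.81, [0.6599, 0.115])]
steel_tray [([180.0, 145.0], 0.65, [0.4665, -0.3857])]
```

```bash
python3 - <<'E'
import cv2
for n in("top","scene"):
    i=cv2.imread(f"pics/{n}0.png");cv2.imwrite(f"pics/{n}0b.png",cv2.resize(i,(800,600),interpolation=cv2.INTER_CUBIC))
E
```

```text
(no output)
```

View pics/top0b.png

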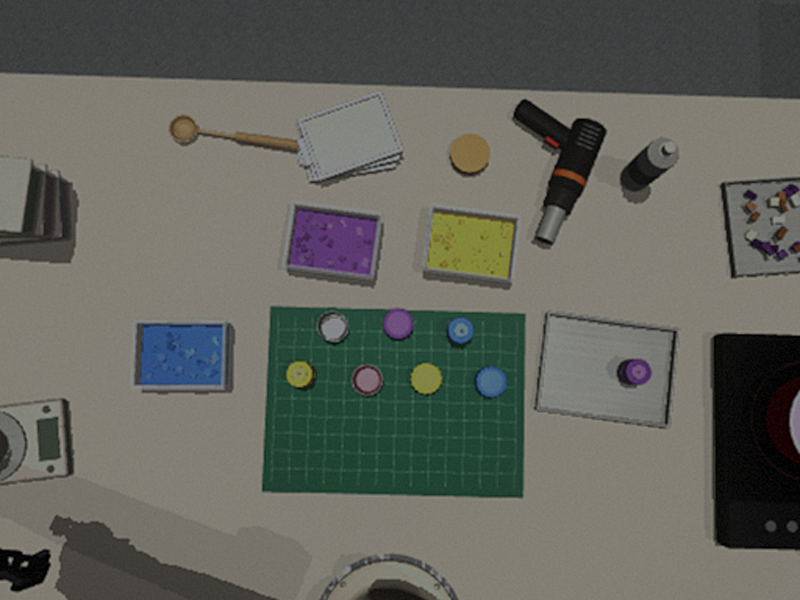

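View pics/scene0b.png

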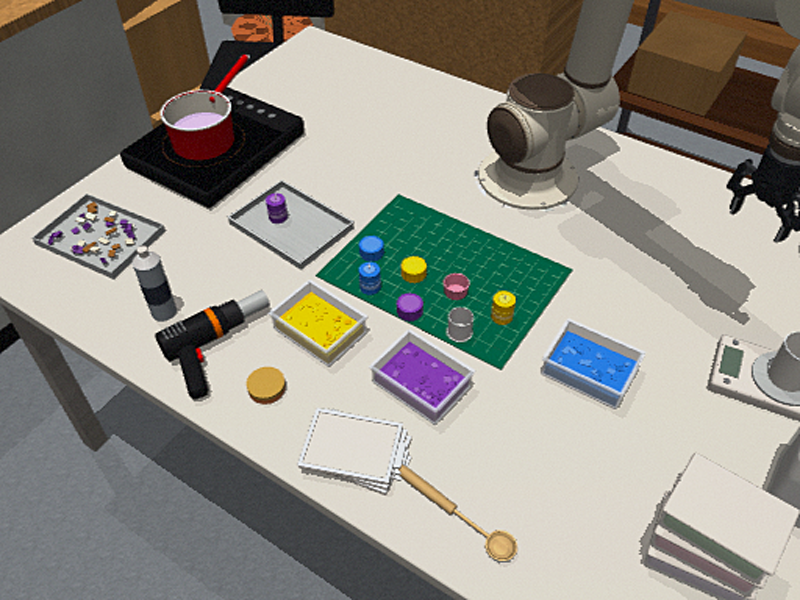

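The top view shows these positions, in 800-wide pixels:
- **Candles:** yellow (300,375) and blue (460,330).
- **Cakes:** yellow (427,378), blue (490,381) and purple (398,323).
- **Empty cups:** (367,380) and (333,327).
- **Tubs:** purple (334,243), yellow (470,246) and blue (182,355).
- **Tray:** centre (607,369), with the purple candle at (637,372).

The scene view agrees with this. I'm moving above the yellow candle and turning the fingers to close along world y.

arm_command(
  series=[
    [-0.035,-0.025,0,-0.07],
    [-0.07,-0.05,0,-0.14],
    [-0.105,-0.076,0,-0.21],
    [-0.139,-0.102,0,-0.28],
    [-0.174,-0.127,0,-0.348],
  ],
  hand=0.075,
  grip_force=25,
)

```text
time: 1.6
ee_pos: [0.3079, 0.3372, 0.2314]
tcp_rot: [180.0, 0.0, -179.7]
wrist_force: [1.0, 1.3, -0.2]
opening: 0.0753
grasp_force: 0.0
```

```bash
python3 -c "
from h import *
o=bot.get_obs();print(o['time'],o['q'],o['ee_pos'],o['tcp_rot'],o['opening'])"
```

```text
1.6 [ 4.75969592e+01 -7.75989829e+00 -2.39259987e+00  9.53392279e+01
 -2.69423494e-03  4.73371245e+01] [0.30793858 0.33717996 0.23142334] [ 1.79981184e+02  2.10041554e-02 -1.79740169e+02] 0.07530022554515912
```

arm_command(
  series=[
    [-0.024,-0.035,0,-0.004],
    [-0.048,-0.07,0,-0.004],
    [-0.072,-0.105,0,-0.004],
    [-0.096,-0.14,0,-0.004],
    [-0.119,-0.174,0,-0.004],
  ],
)

```text
time: 2.1
ee_pos: [0.4274, 0.1631, 0.2315]
tcp_rot: [180.0, 0.0, -179.7]
wrist_force: [-0.3, 0.7, 0.8]
opening: 0.0748
grasp_force: 0.0
```

```bash
cat >> h.py <<'E'
def wrist(name=None):
    o=bot.get_obs();c=bot.camera("wrist")
    T=np.eye(4);T[:3,:3]=Ro.from_euler('xyz',o['tcp_rot'],degrees=True).as_matrix();T[:3,3]=o['ee_pos']
    M=T@np.array(c["T_tool_cam"]);c["xyz"]=M[:3,3];c["orientation"]=M[:3,:3]
    if name: cv2.imwrite(name,c["color"])
    print(round(o['time'],2),o['ee_pos'].round(4),o['tcp_rot'].round(2),round(o['opening'],4))
    return c
def look(names_,name=None):
    c=wrist(name)
    for n in names_:
        z=H[names.index(n)]
        print(n,[(np.round(r["location"]).tolist(),round(r["confidence"],2),np.round(ray(c,r["location"],z)[:2],4).tolist()) for r in bot.mark_of("wrist",n)[:3]])
    return c
E
python3 - <<'E'
from h import *
c=look(names[:1],"pics/w1.png");print(c["T_tool_cam"],c["camera_matrix"])
E
```

```text
2.1 [0.4274 0.1631 0.2315] [ 1.7999e+02  4.0000e-02 -1.7971e+02] 0.0748
yellow_candle_center [([252.0, 171.0], 0.63, [0.4321, 0.1629])]
[[-7.86366294e-04  9.55070094e-01  2.96378975e-01  7.68198528e-02]
 [ 9.99999629e-01  8.54849455e-04 -1.01475304e-04 -3.18623781e-04]
 [-3.50275433e-04  2.96378786e-01 -9.55070412e-01 -1.42244498e-01]
 [ 0.00000000e+00  0.00000000e+00  0.00000000e+00  1.00000000e+00]] [[272.99419073   0.         252.46723224]
 [  0.         272.99419073 189.64933301]
 [  0.           0.           1.        ]]
```

View pics/w1.png

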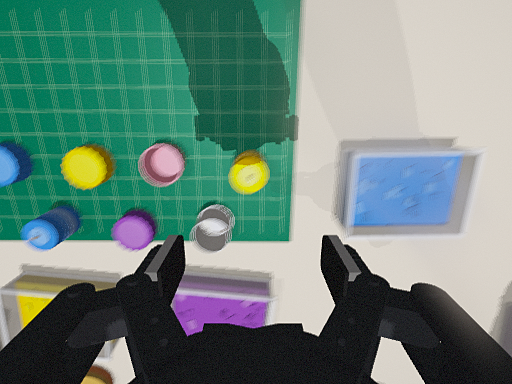

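The yellow candle is at (249,172), upright between the finger paths, with the pink cup at (162,164) and the aluminium cup at (213,228). Both cups are clear of the fingers, so I'm descending to grasp.

```bash
python3 - <<'E'
from h import *
look(names[2:5]+["blue_tub","purple_tub","blue_candle_center"])
E
```

```text
2.2 [0.4285 0.1615 0.2311] [-1.7996e+02  3.0000e-02 -1.7998e+02] 0.0751
yellow_cake_center [([88.0, 164.0], 0.75, [0.4268, -0.0574]), ([394.0, 184.0], 0.74, [0.4542, 0.3534])]
blue_cake_center [([9.0, 164.0], 0.88, [0.4261, -0.1634])]
purple_cake_center [([138.0, 232.0], 0.83, [0.527, -0.0032])]
blue_tub [([59.0, 220.0], 0.71, [0.5142, -0.1254]), ([397.0, 182.0], 0.69, [0.4567, 0.3667]), ([253.0, 170.0], 0.67, [0.4392, 0.1621])]
purple_tub [([228.0, 302.0], 0.78, [0.6598, 0.12])]
blue_candle_center [([56.0, 223.0], 0.85, [0.5067, -0.1081])]
```

arm_command(
  series=[
    [-0.001,0,0.04,-0.004],
    [-0.003,0,0.085,-0.004],
    [-0.005,0,0.13,-0.004],
    [-0.005,0,0.165,-0.004],
    [-0.005,0,0.185,-0.004],
  ],
)

```text
time: 3.05
ee_pos: [0.4298, 0.1651, 0.0432]
tcp_rot: [-179.9, -0.2, -179.4]
wrist_force: [0.0, -0.0, -0.3]
opening: 0.0748
grasp_force: 0.0
```

arm_command(
  series=[
    [0,0,0.012,0],
    [0,0,0.024,0],
    [0,0,0.024,0],
    [0,0,0.024,0],
    [0,0,0.024,0],
  ],
)

```text
time: 3.55
ee_pos: [0.4323, 0.1652, 0.0234]
tcp_rot: [180.0, 0.1, -179.5]
wrist_force: [-0.4, -0.4, 0.5]
opening: 0.0749
grasp_force: 0.0
```

arm_command(
  series=[
    [0,0,0,0],
    [0,0,0,0],
    [0,0,0,0],
    [0,0,0,0],
    [0,0,0,0],
  ],
  hand=0.036,
  grip_force=25,
)

```text
time: 4.05
ee_pos: [0.432, 0.1649, 0.0229]
tcp_rot: [180.0, 0.1, -179.5]
wrist_force: [-0.8, -1.2, 5.5]
opening: 0.0431
grasp_force: 26.1
```

arm_command(
  series=[
    [0,0,0,0],
    [0,0,0,0],
    [0,0,0,0],
    [0,0,0,0],
    [0,0,0,0],
  ],
)

```text
time: 4.55
ee_pos: [0.432, 0.1649, 0.0229]
tcp_rot: [180.0, 0.1, -179.5]
wrist_force: [-0.7, -1.2, 5.8]
opening: 0.043
grasp_force: 26.1
```

Gripped at 43 mm. I'm lifting and carrying it to above the tray.

arm_command(
  series=[
    [0,0,-0.02,0],
    [0,0,-0.055,0.009],
    [0,0,-0.095,0.009],
    [0,0,-0.135,0.009],
    [0,-0.03,-0.165,0.009],
  ],
)

```text
time: 5.05
ee_pos: [0.4321, 0.1363, 0.1894]
tcp_rot: [179.9, 0.1, -179.8]
wrist_force: [1.2, -0.7, -1.8]
opening: 0.0428
grasp_force: 25.9
```

arm_command(
  series=[
    [0,-0.045,0,0],
    [0,-0.09,0,0],
    [0,-0.135,0,0],
    [0,-0.18,0,0],
    [0,-0.225,0,0],
  ],
)

```text
time: 5.55
ee_pos: [0.4315, -0.0919, 0.1872]
tcp_rot: [180.0, 0.0, -180.0]
wrist_force: [1.1, -0.8, -0.5]
opening: 0.0433
grasp_force: 25.8
```

arm_command(
  series=[
    [-0.01,-0.045,0,0],
    [-0.02,-0.09,0,0],
    [-0.03,-0.135,0,0],
    [-0.03,-0.18,0,0],
    [-0.03,-0.21,0,0],
  ],
)

```text
time: 6.05
ee_pos: [0.4616, -0.3028, 0.1865]
tcp_rot: [180.0, -0.0, 179.9]
wrist_force: [0.3, 0.4, -0.9]
opening: 0.0431
grasp_force: 25.9
```

arm_command(
  series=[
    [0,0,0,0],
    [0,0,0,0],
    [0,0,0,0],
    [0,0,0,0],
    [0,0,0,0],
  ],
)

```text
time: 6.55
ee_pos: [0.4622, -0.2993, 0.1876]
tcp_rot: [-180.0, 0.0, -179.9]
wrist_force: [0.4, -0.3, -0.6]
opening: 0.0432
grasp_force: 25.9
```

```bash
python3 - <<'E'
from h import *
c=look(["purple_candle_center","steel_tray","yellow_candle_center"],"pics/w2.png")
E
```

```text
6.55 [ 0.4622 -0.2993  0.1876] [-1.7999e+02  2.0000e-02 -1.7992e+02] 0.0432
purple_candle_center [([155.0, 162.0], 0.93, [0.4462, -0.4081])]
steel_tray [([198.0, 160.0], 0.72, [0.4503, -0.3657])]
yellow_candle_center [([254.0, 247.0], 0.91, [0.5523, -0.2982])]
```

View pics/w2.png

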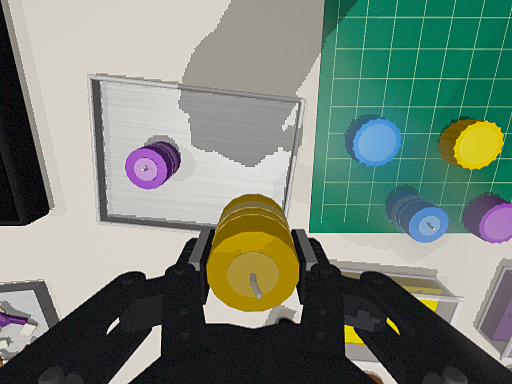

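The tray corners are near (90,75), (305,98) and (98,222), and the purple candle is centred at (155,162). I'm computing the corner positions.

```bash
python3 - <<'E'
from h import *
c=wrist()
for p in [(90,75),(305,98),(98,222),(205,232)]: print(p,ray(c,p,.022)[:2].round(3))
print(ray(c,(148,168),.057)[:2])
E
```

```text
6.75 [ 0.4621 -0.2998  0.1874] [-1.7999e+02  1.0000e-02 -1.7996e+02] 0.0431
(90, 75) [ 0.355 -0.47 ]
(305, 98) [ 0.378 -0.244]
(98, 222) [ 0.522 -0.489]
(205, 232) [ 0.536 -0.359]
[ 0.4467408 -0.4066879]
```

arm_command(
  series=[
    [-0.012,-0.011,0.03,0],
    [-0.028,-0.025,0.06,0],
    [-0.028,-0.025,0.1,0],
    [-0.028,-0.025,0.13,0],
    [-0.028,-0.025,0.145,0],
  ],
)

```text
time: 7.3
ee_pos: [0.4887, -0.3243, 0.0391]
tcp_rot: [179.9, -0.2, -180.0]
wrist_force: [-0.1, 1.2, -1.4]
opening: 0.0434
grasp_force: 25.9
```

arm_command(
  series=[
    [0,0,0.004,0],
    [0,0,0.008,0],
    [0,0,0.012,0],
    [0,0,0.015,0],
    [0,0,0.017,0],
  ],
)

```text
time: 7.8
ee_pos: [0.4903, -0.3253, 0.0259]
tcp_rot: [-180.0, 0.1, -180.0]
wrist_force: [-0.3, 0.2, -1.1]
opening: 0.043
grasp_force: 25.9
```

arm_command(
  series=[
    [0,0,0.001,0],
    [0,0,0.002,0],
    [0,0,0.002,0],
    [0,0,0.002,0],
    [0,0,0.002,0],
  ],
)

```text
time: 8.3
ee_pos: [0.49, -0.3252, 0.0234]
tcp_rot: [-180.0, 0.0, -180.0]
wrist_force: [-0.4, 0.2, -0.2]
opening: 0.0433
grasp_force: 25.9
```

arm_command(
  series=[
    [0,0,0.0005,0],
    [0,0,0.001,0],
    [0,0,0.001,0],
    [0,0,0.001,0],
    [0,0,0.001,0],
  ],
)

```text
time: 8.8
ee_pos: [0.4901, -0.3252, 0.0231]
tcp_rot: [-180.0, 0.0, -180.0]
wrist_force: [-2.9, 1.3, 4.3]
opening: 0.0429
grasp_force: 26.5
```

arm_command(
  series=[
    [0,0,0,0],
    [0,0,0,0],
    [0,0,0,0],
    [0,0,0,0],
    [0,0,0,0],
  ],
  hand=0.06,
)

```text
time: 9.3
ee_pos: [0.4899, -0.3251, 0.0222]
tcp_rot: [180.0, -0.0, -180.0]
wrist_force: [-0.2, -0.1, -0.5]
opening: 0.0598
grasp_force: 0.0
```

arm_command(
  series=[
    [0,0,-0.015,0],
    [0,0,-0.05,0],
    [0,0,-0.09,0],
    [0,0,-0.13,0],
    [0,0,-0.16,0],
  ],
)

```text
time: 9.8
ee_pos: [0.4902, -0.3253, 0.1865]
tcp_rot: [-179.9, 0.2, -180.0]
wrist_force: [0.3, -0.8, 0.3]
opening: 0.0598
grasp_force: 0.0
```

arm_command(
  series=[
    [-0.005,0.043,0,0],
    [-0.01,0.086,0,0],
    [-0.015,0.129,0,0],
    [-0.02,0.172,0,0],
    [-0.022,0.215,0,0],
  ],
  hand=0.072,
)

```text
time: 10.3
ee_pos: [0.512, -0.1085, 0.1836]
tcp_rot: [-180.0, 0.1, 180.0]
wrist_force: [0.2, 0.0, 0.2]
opening: 0.0721
grasp_force: 0.0
```

arm_command(
  series=[
    [0,0,0,0],
    [0,0,0,0],
    [0,0,0,0],
    [0,0,0,0],
    [0,0,0,0],
  ],
)

```text
time: 10.8
ee_pos: [0.5118, -0.1111, 0.1823]
tcp_rot: [-180.0, -0.0, 179.9]
wrist_force: [-0.1, -0.0, 0.2]
opening: 0.0719
grasp_force: 0.0
```

```bash
python3 - <<'E'
from h import *
c=look(["blue_candle_center","yellow_cake_center","blue_cake_center","purple_cake_center","yellow_tub","yellow_candle_center"],"pics/w3.png")
E
```

```text
10.8 [ 0.5118 -0.1111  0.1823] [-1.8000e+02 -1.0000e-02  1.7992e+02] 0.0719
blue_candle_center [([254.0, 172.0], 0.87, [0.5058, -0.1096])]
yellow_cake_center [([306.0, 100.0], 0.98, [0.4304, -0.0534]), ([416.0, 272.0], 0.62, [0.6446, 0.1025])]
blue_cake_center [([203.0, 95.0], 0.57, [0.4243, -0.1644])]
purple_cake_center [([344.0, 182.0], 0.86, [0.5222, -0.0034])]
yellow_tub [([246.0, 278.0], 0.68, [0.6634, -0.1211])]
yellow_candle_center [([57.0, 156.0], 0.55, [0.4872, -0.324])]
```

View pics/w3.png

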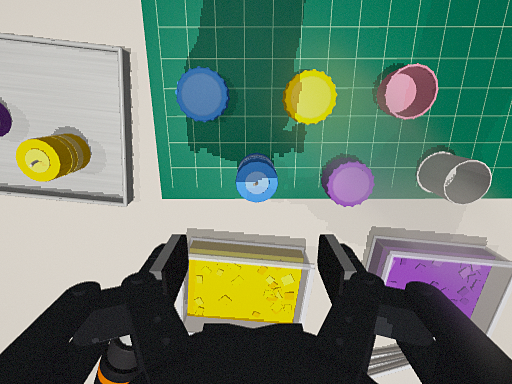

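The yellow candle stands upright in the tray at (45,158). The blue candle is at (256,178) and clear for grasping.

arm_command(
  series=[
    [0.002,0.001,0.04,0],
    [0.005,0.0015,0.08,0],
    [0.005,0.0015,0.12,0],
    [0.005,0.0015,0.15,0],
    [0.005,0.0015,0.16,0],
  ],
)

```text
time: 11.65
ee_pos: [0.505, -0.1082, 0.019]
tcp_rot: [179.9, -0.3, -180.0]
wrist_force: [0.6, 0.1, 0.3]
opening: 0.072
grasp_force: 0.0
```

arm_command(
  series=[
    [0,0,0,0],
    [0,0,0,0],
    [0,0,0,0],
    [0,0,0,0],
    [0,0,0,0],
  ],
)

```text
time: 12.15
ee_pos: [0.5075, -0.1088, 0.0232]
tcp_rot: [-180.0, 0.1, -180.0]
wrist_force: [-0.0, 0.0, -0.2]
opening: 0.0722
grasp_force: 0.0
```

arm_command(
  series=[
    [0,0,0,0],
    [0,0,0,0],
    [0,0,0,0],
    [0,0,0,0],
    [0,0,0,0],
  ],
  hand=0.036,
)

```text
time: 12.65
ee_pos: [0.5071, -0.1086, 0.0226]
tcp_rot: [180.0, 0.0, -180.0]
wrist_force: [-1.1, 0.4, 5.9]
opening: 0.0431
grasp_force: 25.9
```

arm_command(
  series=[
    [0,0,0,0],
    [0,0,0,0],
    [0,0,0,0],
    [0,0,0,0],
    [0,0,0,0],
  ],
)

```text
time: 13.15
ee_pos: [0.5071, -0.1086, 0.0226]
tcp_rot: [180.0, 0.0, -180.0]
wrist_force: [-0.9, 1.3, 4.6]
opening: 0.0433
grasp_force: 25.9
```

arm_command(
  series=[
    [0,0,-0.02,0],
    [0,0,-0.055,0],
    [0,0,-0.095,0],
    [0,0,-0.125,0],
    [0.01,-0.02,-0.14,0],
  ],
)

```text
time: 13.65
ee_pos: [0.4981, -0.1278, 0.1648]
tcp_rot: [-180.0, 0.2, -179.9]
wrist_force: [0.5, 0.1, -0.8]
opening: 0.0433
grasp_force: 25.8
```

arm_command(
  series=[
    [0.016,-0.035,0,0],
    [0.034,-0.075,0,0],
    [0.052,-0.115,0,0],
    [0.07,-0.155,0,0],
    [0.082,-0.183,0,0],
  ],
)

```text
time: 14.15
ee_pos: [0.4135, -0.3136, 0.1618]
tcp_rot: [180.0, -0.0, 179.9]
wrist_force: [0.6, 0.3, -2.6]
opening: 0.0434
grasp_force: 25.8
```

arm_command(
  series=[
    [0,0,0,0],
    [0,0,0.03,0],
    [0,0,0.07,0],
    [0,0,0.105,0],
    [0,0,0.12,0],
  ],
)

```text
time: 14.65
ee_pos: [0.4135, -0.31, 0.0386]
tcp_rot: [179.8, -0.2, -180.0]
wrist_force: [-0.7, 0.6, -1.1]
opening: 0.0432
grasp_force: 25.9
```

arm_command(
  series=[
    [0,0,0.004,0],
    [0,0,0.008,0],
    [0,0,0.012,0],
    [0,0,0.016,0],
    [0,0,0.018,0],
  ],
)

```text
time: 15.15
ee_pos: [0.4153, -0.3119, 0.0247]
tcp_rot: [-180.0, 0.0, -180.0]
wrist_force: [-0.7, -0.4, -2.3]
opening: 0.0435
grasp_force: 25.9
```

arm_command(
  series=[
    [0,0,0.001,0],
    [0,0,0.0015,0],
    [0,0,0.002,0],
    [0,0,0.002,0],
    [0,0,0.002,0],
  ],
)

```text
time: 15.65
ee_pos: [0.4151, -0.3117, 0.0228]
tcp_rot: [-180.0, 0.0, -180.0]
wrist_force: [-1.8, 0.9, 5.0]
opening: 0.0429
grasp_force: 26.3
```

arm_command(
  series=[
    [0,0,0,0],
    [0,0,0,0],
    [0,0,0,0],
    [0,0,0,0],
    [0,0,0,0],
  ],
  hand=0.06,
)

```text
time: 16.15
ee_pos: [0.415, -0.3116, 0.0222]
tcp_rot: [180.0, -0.0, -180.0]
wrist_force: [-0.0, -0.2, 0.1]
opening: 0.0599
grasp_force: 0.0
```

arm_command(
  series=[
    [0,0,-0.015,0],
    [0,0,-0.05,0],
    [0,0,-0.09,0],
    [0,0,-0.13,0],
    [0,0,-0.16,0],
  ],
)

```text
time: 16.65
ee_pos: [0.4152, -0.3118, 0.1863]
tcp_rot: [-179.9, 0.1, -180.0]
wrist_force: [0.5, -1.0, -1.2]
opening: 0.0602
grasp_force: 0.0
```

arm_command(
  series=[
    [-0.003,0.045,0,0],
    [-0.006,0.09,0,0],
    [-0.009,0.135,0,0],
    [-0.012,0.18,0,0],
    [-0.014,0.225,0,0],
  ],
  hand=0.075,
)

```text
time: 17.15
ee_pos: [0.4287, -0.085, 0.1836]
tcp_rot: [-180.0, 0.1, 180.0]
wrist_force: [1.4, -0.2, 0.4]
opening: 0.0749
grasp_force: 0.0
```

arm_command(
  series=[
    [0,0.032,0,0],
    [0,0.032,0,0],
    [0,0.032,0,0],
    [0,0.032,0,0],
    [0,0.032,0,0],
  ],
)

```text
time: 17.65
ee_pos: [0.4289, -0.0556, 0.1825]
tcp_rot: [-180.0, 0.0, 179.9]
wrist_force: [-0.5, -0.2, -0.2]
opening: 0.0748
grasp_force: 0.0
```

```bash
python3 - <<'E'
from h import *
c=look(["yellow_cake_center","blue_cake_center","purple_cake_center","yellow_tub","purple_tub","blue_candle_center","yellow_candle_center","purple_candle_center"],"pics/w4.png")
E
```

```text
17.65 [ 0.4289 -0.0556  0.1825] [-1.7999e+02  1.0000e-02  1.7992e+02] 0.0748
yellow_cake_center [([254.0, 171.0], 0.85, [0.4258, -0.0545])]
blue_cake_center [([160.0, 168.0], 0.64, [0.4211, -0.1624])]
purple_cake_center [([296.0, 244.0], 0.57, [0.5205, -0.0009])]
yellow_tub [([208.0, 326.0], 0.64, [0.6623, -0.1219])]
purple_tub []
blue_candle_center [([19.0, 168.0], 0.8, [0.4177, -0.3134])]
yellow_candle_center [([26.0, 229.0], 0.71, [0.4915, -0.3249]), ([7.0, 187.0], 0.32, [0.4405, -0.3332])]
purple_candle_center [([22.0, 168.0], 0.27, [0.4181, -0.3107])]
```

View pics/w4.png

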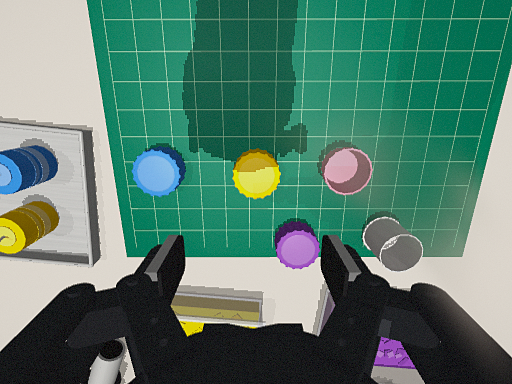

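Both candles stand upright and apart in the tray at (25,168) and (30,228). The yellow cake is at (256,174) with free space both sides. I'm picking it up.

arm_command(
  series=[
    [0.001,0.001,0.04,0],
    [0.002,0.001,0.08,0],
    [0.002,0.001,0.12,0],
    [0.002,0.001,0.15,0],
    [0.002,0.001,0.16,0],
  ],
)

```text
time: 18.6
ee_pos: [0.425, -0.0534, 0.0193]
tcp_rot: [180.0, -0.3, -180.0]
wrist_force: [0.2, -0.3, -0.2]
opening: 0.0748
grasp_force: 0.0
```

arm_command(
  series=[
    [0,0,0.004,0],
    [0,0,0.01,0],
    [0,0,0.016,0],
    [0,0,0.016,0],
    [0,0,0.016,0],
  ],
)

```text
time: 19.1
ee_pos: [0.4273, -0.0537, 0.0068]
tcp_rot: [-180.0, 0.0, -180.0]
wrist_force: [0.4, 1.2, 0.2]
opening: 0.0748
grasp_force: 0.0
```

arm_command(
  series=[
    [0,0,0,0],
    [0,0,0,0],
    [0,0,0,0],
    [0,0,0,0],
    [0,0,0,0],
  ],
  hand=0.046,
)

```text
time: 19.6
ee_pos: [0.4273, -0.0537, 0.0069]
tcp_rot: [-180.0, 0.0, -180.0]
wrist_force: [-1.4, 0.0, 5.8]
opening: 0.0524
grasp_force: 26.1
```

arm_command(
  series=[
    [0,0,0,0],
    [0,0,0,0],
    [0,0,0,0],
    [0,0,0,0],
    [0,0,0,0],
  ],
)

```text
time: 20.1
ee_pos: [0.4273, -0.0537, 0.0069]
tcp_rot: [-180.0, 0.1, -180.0]
wrist_force: [-2.1, 0.4, 5.3]
opening: 0.0519
grasp_force: 26.1
```

arm_command(
  series=[
    [0,0,-0.015,0],
    [0,0,-0.05,0],
    [0,0,-0.09,0],
    [0,0,-0.13,0],
    [0,0,-0.15,0],
  ],
)

```text
time: 20.6
ee_pos: [0.4278, -0.0538, 0.1597]
tcp_rot: [-180.0, 0.2, -180.0]
wrist_force: [0.4, -0.1, -0.9]
opening: 0.052
grasp_force: 26.5
```

arm_command(
  series=[
    [-0.04,-0.012,0,0],
    [-0.08,-0.024,0,0],
    [-0.12,-0.036,0,0],
    [-0.16,-0.048,0,0],
    [-0.2,-0.06,0,0],
  ],
)

```text
time: 21.1
ee_pos: [0.6285, -0.1142, 0.1559]
tcp_rot: [-180.0, -0.0, -180.0]
wrist_force: [0.6, -0.3, 0.9]
opening: 0.0522
grasp_force: 26.5
```

arm_command(
  series=[
    [-0.02,-0.005,0,0],
    [-0.033,-0.008,0,0],
    [-0.033,-0.008,0,0],
    [-0.033,-0.008,0,0],
    [-0.033,-0.008,0,0],
  ],
)

```text
time: 21.6
ee_pos: [0.6594, -0.1214, 0.1565]
tcp_rot: [180.0, -0.0, -180.0]
wrist_force: [-0.4, -0.0, 0.2]
opening: 0.052
grasp_force: 26.5
```

```bash
python3 - <<'E'
from h import *
c=look(["yellow_tub","purple_tub","blue_cake_center","purple_cake_center"],"pics/w5.png")
E
```

```text
21.6 [ 0.6594 -0.1214  0.1565] [ 180.     -0.   -179.98] 0.052
yellow_tub [([252.0, 178.0], 0.85, [0.6611, -0.1226])]
purple_tub [([461.0, 178.0], 0.67, [0.6611, 0.1139])]
blue_cake_center []
purple_cake_center [([382.0, 37.0], 0.92, [0.5223, -0.0015])]
```

View pics/w5.png

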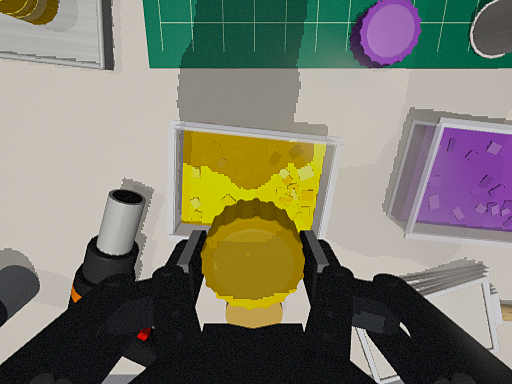

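The tub is squarely under the cake, with its rim between columns 172 and 340. I'm lowering the cake in.

arm_command(
  series=[
    [0,0,0.03,0],
    [0,0,0.065,0],
    [0,0,0.095,0],
    [0,0,0.11,0],
    [0,0,0.115,0],
  ],
)

```text
time: 22.35
ee_pos: [0.659, -0.1214, 0.0397]
tcp_rot: [180.0, -0.1, -180.0]
wrist_force: [0.1, -0.1, -0.0]
opening: 0.0519
grasp_force: 26.5
```

arm_command(
  series=[
    [0,0,0.003,0],
    [0,0,0.006,0],
    [0,0,0.009,0],
    [0,0,0.011,0],
    [0,0,0.0115,0],
  ],
)

```text
time: 22.85
ee_pos: [0.6601, -0.1216, 0.03]
tcp_rot: [-180.0, 0.0, -180.0]
wrist_force: [0.7, -0.2, -0.4]
opening: 0.0523
grasp_force: 26.5
```

arm_command(
  series=[
    [0,0,0.0005,0],
    [0,0,0.001,0],
    [0,0,0.0015,0],
    [0,0,0.0015,0],
    [0,0,0.0015,0],
  ],
)

```text
time: 23.35
ee_pos: [0.6601, -0.1216, 0.0291]
tcp_rot: [-180.0, 0.0, -180.0]
wrist_force: [-1.9, -0.4, 6.2]
opening: 0.0525
grasp_force: 27.0
```

arm_command(
  series=[
    [0,0,0,0],
    [0,0,0,0],
    [0,0,0,0],
    [0,0,0,0],
    [0,0,0,0],
  ],
  hand=0.07,
)

```text
time: 23.85
ee_pos: [0.6599, -0.1216, 0.0282]
tcp_rot: [180.0, -0.0, -180.0]
wrist_force: [-0.5, 0.5, -0.1]
opening: 0.07
grasp_force: 0.0
```

arm_command(
  series=[
    [0,0,-0.015,0],
    [0,0,-0.05,0],
    [0,0,-0.09,0],
    [0,0,-0.13,0],
    [0,0,-0.155,0],
  ],
)

```text
time: 24.35
ee_pos: [0.6604, -0.1217, 0.1883]
tcp_rot: [-180.0, 0.3, -180.0]
wrist_force: [0.0, -0.6, 0.8]
opening: 0.07
grasp_force: 0.0
```

arm_command(
  series=[
    [0.045,-0.008,0,0],
    [0.09,-0.016,0,0],
    [0.135,-0.024,0,0],
    [0.18,-0.032,0,0],
    [0.225,-0.041,0,0],
  ],
  hand=0.075,
)

```text
time: 24.85
ee_pos: [0.4332, -0.1627, 0.1844]
tcp_rot: [-180.0, 0.1, -180.0]
wrist_force: [0.2, -0.7, 1.3]
opening: 0.0747
grasp_force: 0.0
```

arm_command(
  series=[
    [0.011,0,0,0],
    [0.011,0,0,0],
    [0.011,0,0,0],
    [0.011,0,0,0],
    [0.011,0,0,0],
  ],
)

```text
time: 25.35
ee_pos: [0.4248, -0.1624, 0.183]
tcp_rot: [180.0, -0.0, -179.9]
wrist_force: [0.0, -0.2, 0.2]
opening: 0.0752
grasp_force: 0.0
```

```bash
python3 - <<'E'
from h import *
c=look(["yellow_cake_center","blue_cake_center","purple_cake_center","purple_candle_center"],"pics/w6.png")
E
```

```text
25.35 [ 0.4248 -0.1624  0.183 ] [ 1.7998e+02 -4.0000e-02 -1.7994e+02] 0.0752
yellow_cake_center []
blue_cake_center [([254.0, 176.0], 0.63, [0.4265, -0.1606]), ([116.0, 171.0], 0.45, [0.4207, -0.3216])]
purple_cake_center [([377.0, 246.0], 0.7, [0.519, -0.0044])]
purple_candle_center [([34.0, 195.0], 0.91, [0.4464, -0.4118])]
```

View pics/w6.png

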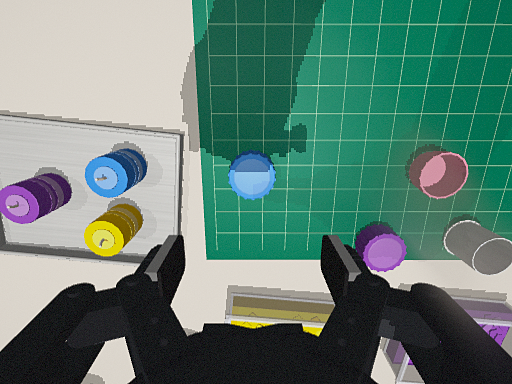

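The three candles stand well apart: blue (105,175), yellow (110,235) and purple (35,200). The blue cake is centred at (251,175). I'm picking it up and carrying it to the blue tub.

arm_command(
  series=[
    [0,0,0.04,0],
    [-0.001,0,0.08,0],
    [-0.001,0,0.12,0],
    [-0.001,0,0.15,0],
    [-0.001,0,0.16,0],
  ],
)

```text
time: 26.1
ee_pos: [0.4232, -0.1619, 0.0202]
tcp_rot: [179.9, -0.3, -180.0]
wrist_force: [-1.3, -0.3, 0.1]
opening: 0.075
grasp_force: 0.0
```

arm_command(
  series=[
    [0,0,0.004,0],
    [0,0,0.01,0],
    [0,0,0.0165,0],
    [0,0,0.0165,0],
    [0,0,0.0165,0],
  ],
)

```text
time: 26.6
ee_pos: [0.4253, -0.1628, 0.0073]
tcp_rot: [-180.0, 0.0, -180.0]
wrist_force: [0.5, 0.1, -0.2]
opening: 0.0746
grasp_force: 0.0
```

arm_command(
  series=[
    [0,0,0,0],
    [0,0,0,0],
    [0,0,0,0],
    [0,0,0,0],
    [0,0,0,0],
  ],
  hand=0.046,
)

```text
time: 27.1
ee_pos: [0.4253, -0.1628, 0.0074]
tcp_rot: [-180.0, 0.0, -180.0]
wrist_force: [-1.1, 0.0, 5.7]
opening: 0.0521
grasp_force: 26.2
```

arm_command(
  series=[
    [0,0,0,0],
    [0,0,0,0],
    [0,0,0,0],
    [0,0,0,0],
    [0,0,0,0],
  ],
)

```text
time: 27.6
ee_pos: [0.4252, -0.1628, 0.0074]
tcp_rot: [-180.0, 0.0, -180.0]
wrist_force: [-2.2, 1.2, 5.5]
opening: 0.052
grasp_force: 26.2
```

arm_command(
  series=[
    [0,0,-0.015,0],
    [0,0,-0.05,0],
    [0,0,-0.09,0],
    [0,0,-0.13,0],
    [0,0,-0.15,0],
  ],
)

```text
time: 28.1
ee_pos: [0.4257, -0.163, 0.1602]
tcp_rot: [-179.9, 0.2, -180.0]
wrist_force: [1.1, -0.4, -0.9]
opening: 0.0525
grasp_force: 26.5
```

arm_command(
  series=[
    [0,0.04,0,0],
    [0,0.085,0,0],
    [0,0.13,0,0],
    [0,0.175,0,0],
    [0,0.22,0,0],
  ],
)

```text
time: 28.6
ee_pos: [0.4246, 0.059, 0.1569]
tcp_rot: [180.0, 0.0, 180.0]
wrist_force: [0.9, -0.3, -0.4]
opening: 0.0522
grasp_force: 26.6
```

arm_command(
  series=[
    [-0.005,0.045,0,0],
    [-0.01,0.09,0,0],
    [-0.018,0.135,0,0],
    [-0.024,0.18,0,0],
    [-0.03,0.225,0,0],
  ],
)

```text
time: 29.1
ee_pos: [0.4547, 0.2844, 0.1566]
tcp_rot: [-180.0, 0.0, -180.0]
wrist_force: [1.9, -1.6, 0.1]
opening: 0.0522
grasp_force: 26.6
```

arm_command(
  series=[
    [0,0.04,0,0],
    [0,0.075,0,0],
    [0,0.075,0,0],
    [0,0.075,0,0],
    [0,0.075,0,0],
  ],
)

```text
time: 29.6
ee_pos: [0.4548, 0.3566, 0.1567]
tcp_rot: [-180.0, -0.0, 180.0]
wrist_force: [0.3, 0.1, -0.2]
opening: 0.052
grasp_force: 26.6
```

```bash
python3 - <<'E'
from h import *
c=look(["blue_tub"],"pics/w7.png")
E
```

```text
29.6 [0.4548 0.3566 0.1567] [-1.7997e+02 -1.0000e-02  1.7999e+02] 0.052
blue_tub [([262.0, 177.0], 0.96, [0.4557, 0.3672])]
```

View pics/w7.png

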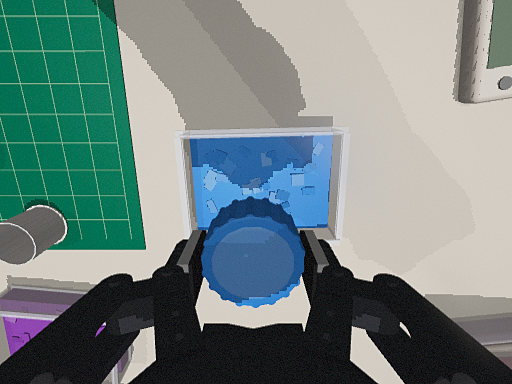

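The tub rim spans columns 178–348, so its centre is about 8 mm further along +y. I'll shift that far and lower the cake.

arm_command(
  series=[
    [0,0.008,0.03,0],
    [0,0.008,0.065,0],
    [0,0.008,0.095,0],
    [0,0.008,0.11,0],
    [0,0.008,0.115,0],
  ],
)

```text
time: 30.2
ee_pos: [0.4545, 0.3642, 0.0406]
tcp_rot: [-179.9, -0.1, 180.0]
wrist_force: [-0.8, 0.9, 0.2]
opening: 0.052
grasp_force: 26.6
```

arm_command(
  series=[
    [0,0,0.003,0],
    [0,0,0.006,0],
    [0,0,0.009,0],
    [0,0,0.0105,0],
    [0,0,0.0115,0],
  ],
)

```text
time: 30.7
ee_pos: [0.455, 0.3655, 0.0305]
tcp_rot: [180.0, 0.0, -180.0]
wrist_force: [-0.2, 0.2, -0.1]
opening: 0.0522
grasp_force: 26.6
```

arm_command(
  series=[
    [0,0,0.0005,0],
    [0,0,0.001,0],
    [0,0,0.0015,0],
    [0,0,0.0015,0],
    [0,0,0.0015,0],
  ],
)

```text
time: 31.2
ee_pos: [0.4549, 0.3654, 0.0295]
tcp_rot: [180.0, 0.0, -180.0]
wrist_force: [-2.6, -1.0, 5.5]
opening: 0.0521
grasp_force: 27.2
```

Contact made. I'm releasing and going to the purple cake at about (0.521, -0.002).

arm_command(
  series=[
    [0,0,0,0],
    [0,0,0,0],
    [0,0,0,0],
    [0,0,0,0],
    [0,0,0,0],
  ],
  hand=0.07,
)

```text
time: 31.7
ee_pos: [0.4548, 0.3653, 0.0287]
tcp_rot: [-180.0, -0.0, -180.0]
wrist_force: [0.4, 0.1, -0.3]
opening: 0.0702
grasp_force: 0.0
```

arm_command(
  series=[
    [0,0,-0.015,0],
    [0,0,-0.05,0],
    [0,0,-0.09,0],
    [0,0,-0.13,0],
    [0,0,-0.155,0],
  ],
)

```text
time: 32.2
ee_pos: [0.4553, 0.3657, 0.1885]
tcp_rot: [179.8, 0.2, -180.0]
wrist_force: [0.1, 1.1, -0.5]
opening: 0.0697
grasp_force: 0.0
```

arm_command(
  series=[
    [-0.008,-0.045,0,0],
    [-0.016,-0.09,0,0],
    [-0.024,-0.135,0,0],
    [-0.032,-0.18,0,0],
    [-0.04,-0.225,0,0],
  ],
  hand=0.075,
)

```text
time: 32.7
ee_pos: [0.4949, 0.1387, 0.1852]
tcp_rot: [180.0, 0.1, -180.0]
wrist_force: [1.0, 1.2, -0.8]
opening: 0.0751
grasp_force: 0.0
```

arm_command(
  series=[
    [-0.008,-0.04,0,0],
    [-0.016,-0.08,0,0],
    [-0.025,-0.12,0,0],
    [-0.026,-0.142,0,0],
    [-0.026,-0.142,0,0],
  ],
)

```text
time: 33.2
ee_pos: [0.5211, -0.0041, 0.1849]
tcp_rot: [-180.0, 0.1, 179.8]
wrist_force: [-0.4, -1.0, 0.3]
opening: 0.0752
grasp_force: 0.0
```

arm_command(
  series=[
    [0,0,0,0],
    [0,0,0,0],
    [0,0,0,0],
    [0,0,0,0],
    [0,0,0,0],
  ],
)

```text
time: 33.7
ee_pos: [0.5209, -0.001, 0.1838]
tcp_rot: [180.0, 0.0, -179.9]
wrist_force: [-0.2, 0.6, 0.1]
opening: 0.075
grasp_force: 0.0
```

```bash
python3 - <<'E'
from h import *
c=look(["purple_cake_center","purple_tub"],"pics/w8.png")
E
```

```text
33.7 [ 0.5209 -0.001   0.1838] [ 180.      0.   -179.93] 0.075
purple_cake_center [([254.0, 171.0], 0.56, [0.5179, 0.0006])]
purple_tub []
```

View pics/w8.png

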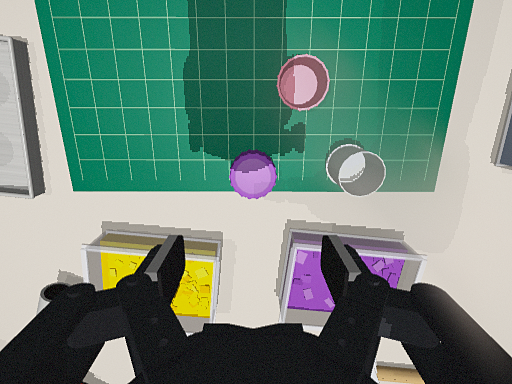

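The purple cake is at (253,174). The aluminium cup at (350,168) clears the right finger. I'm picking the cake up.

arm_command(
  series=[
    [0.001,0,0.04,0],
    [0.001,0,0.08,0],
    [0.001,0,0.12,0],
    [0.001,0,0.15,0],
    [0.001,0,0.161,0],
  ],
)

```text
time: 34.35
ee_pos: [0.518, -0.0016, 0.0196]
tcp_rot: [-180.0, -0.3, -180.0]
wrist_force: [-0.2, 0.5, 0.6]
opening: 0.0747
grasp_force: 0.0
```

arm_command(
  series=[
    [0,0,0.004,0],
    [0,0,0.01,0],
    [0,0,0.0165,0],
    [0,0,0.0165,0],
    [0,0,0.0165,0],
  ],
)

```text
time: 34.85
ee_pos: [0.5203, -0.0016, 0.0069]
tcp_rot: [-180.0, 0.0, -180.0]
wrist_force: [-0.7, 0.0, -0.3]
opening: 0.0753
grasp_force: 0.0
```

arm_command(
  series=[
    [0,0,0,0],
    [0,0,0,0],
    [0,0,0,0],
    [0,0,0,0],
    [0,0,0,0],
  ],
  hand=0.046,
)

```text
time: 35.35
ee_pos: [0.5203, -0.0017, 0.007]
tcp_rot: [-180.0, 0.1, -180.0]
wrist_force: [-2.0, -0.7, 5.6]
opening: 0.052
grasp_force: 26.3
```

arm_command(
  series=[
    [0,0,0,0],
    [0,0,0,0],
    [0,0,0,0],
    [0,0,0,0],
    [0,0,0,0],
  ],
)

```text
time: 35.85
ee_pos: [0.5203, -0.0017, 0.007]
tcp_rot: [180.0, 0.1, -180.0]
wrist_force: [-1.6, -0.8, 5.8]
opening: 0.0525
grasp_force: 26.3
```

arm_command(
  series=[
    [0,0,-0.015,0],
    [0,0,-0.05,0],
    [0,0,-0.09,0],
    [0,0,-0.13,0],
    [0,0,-0.15,0],
  ],
)

```text
time: 36.35
ee_pos: [0.5208, -0.0016, 0.1609]
tcp_rot: [-180.0, 0.3, -180.0]
wrist_force: [-0.1, -0.2, -0.2]
opening: 0.0524
grasp_force: 26.5
```

arm_command(
  series=[
    [-0.03,0.025,0,0],
    [-0.06,0.05,0,0],
    [-0.09,0.075,0,0],
    [-0.12,0.1,0,0],
    [-0.139,0.117,0,0],
  ],
)

```text
time: 36.85
ee_pos: [0.6602, 0.1171, 0.1564]
tcp_rot: [180.0, 0.0, -179.9]
wrist_force: [-0.7, -0.1, -0.5]
opening: 0.0519
grasp_force: 26.5
```

arm_command(
  series=[
    [0,0,0,0],
    [0,0,0,0],
    [0,0,0,0],
    [0,0,0,0],
    [0,0,0,0],
  ],
)

```text
time: 37.35
ee_pos: [0.6586, 0.1147, 0.157]
tcp_rot: [180.0, 0.0, 180.0]
wrist_force: [1.1, -0.4, -0.6]
opening: 0.0522
grasp_force: 26.5
```

```bash
python3 - <<'E'
from h import *
c=look(["purple_tub","yellow_cake_center"],"pics/w9.png")
E
```

```text
37.35 [0.6586 0.1147 0.157 ] [1.8000e+02 4.0000e-02 1.7997e+02] 0.0522
purple_tub [([252.0, 178.0], 0.76, [0.6611, 0.1137])]
yellow_cake_center [([15.0, 188.0], 0.75, [0.6675, -0.1426])]
```

View pics/w9.png

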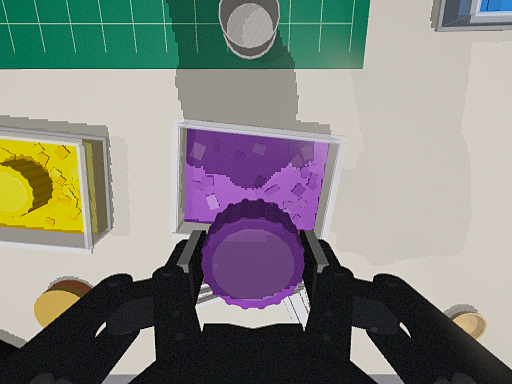

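The yellow cake lies flat in its tub at (18,188). The purple tub is centred under the cake, so I'm lowering, releasing and backing off.

arm_command(
  series=[
    [0,0,0.03,0],
    [0,0,0.065,0],
    [0,0,0.095,0],
    [0,0,0.11,0],
    [0,0,0.115,0],
  ],
)

```text
time: 38.0
ee_pos: [0.658, 0.1152, 0.0397]
tcp_rot: [-180.0, -0.1, -180.0]
wrist_force: [0.1, -0.6, -0.8]
opening: 0.0522
grasp_force: 26.5
```

arm_command(
  series=[
    [0,0,0.003,0],
    [0,0,0.006,0],
    [0,0,0.009,0],
    [0,0,0.011,0],
    [0,0,0.012,0],
  ],
)

```text
time: 38.5
ee_pos: [0.6591, 0.1154, 0.0295]
tcp_rot: [180.0, 0.0, -180.0]
wrist_force: [-0.3, 0.6, 0.0]
opening: 0.0516
grasp_force: 26.5
```

arm_command(
  series=[
    [0,0,0.0005,0],
    [0,0,0.001,0],
    [0,0,0.0015,0],
    [0,0,0.0015,0],
    [0,0,0.0015,0],
  ],
)

```text
time: 39.0
ee_pos: [0.659, 0.1154, 0.029]
tcp_rot: [180.0, 0.1, -180.0]
wrist_force: [-4.2, -0.4, 6.9]
opening: 0.052
grasp_force: 27.3
```

arm_command(
  series=[
    [0,0,0,0],
    [0,0,0,0],
    [0,0,0,0],
    [0,0,0,0],
    [0,0,0,0],
  ],
  hand=0.07,
)

```text
time: 39.5
ee_pos: [0.6589, 0.1154, 0.0277]
tcp_rot: [-180.0, -0.0, -180.0]
wrist_force: [0.4, 0.7, -0.2]
opening: 0.0698
grasp_force: 0.0
```

arm_command(
  series=[
    [0,0,-0.015,0],
    [0,0,-0.05,0],
    [0,0,-0.09,0],
    [0,0,-0.13,0],
    [0,0,-0.17,0],
  ],
)

```text
time: 40.0
ee_pos: [0.6586, 0.1154, 0.2009]
tcp_rot: [180.0, 0.1, -180.0]
wrist_force: [1.5, -0.2, 0.8]
opening: 0.0703
grasp_force: 0.0
```

arm_command(
  series=[
    [0.04,0,0,0],
    [0.08,0,0,0],
    [0.12,0,0,0],
    [0.16,0,0,0],
    [0.2,0,0,0],
  ],
)

```text
time: 40.5
ee_pos: [0.4573, 0.1153, 0.1989]
tcp_rot: [180.0, 0.1, -180.0]
wrist_force: [-0.1, 0.9, 0.1]
opening: 0.0699
grasp_force: 0.0
```

arm_command(
  series=[
    [0.04,0,0,0],
    [0.08,0,0,0],
    [0.1,0,0,0],
    [0.1,0,0,0],
    [0.1,0,0,0],
  ],
)

```text
time: 41.0
ee_pos: [0.3592, 0.1155, 0.199]
tcp_rot: [180.0, 0.1, -180.0]
wrist_force: [0.0, 0.8, -0.4]
opening: 0.0701
grasp_force: 0.0
```

```bash
python3 - <<'E'
from h import *
c=bot.camera("scene");cv2.imwrite("pics/s2.png",cv2.resize(c["color"][80:300,90:420],(800,533),interpolation=cv2.INTER_CUBIC))
E
```

```text
(no output)
```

View pics/s2.png

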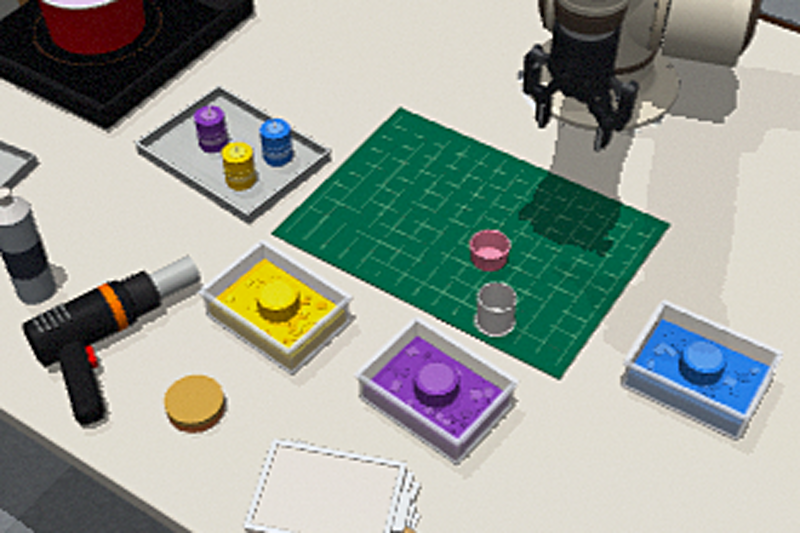

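All three candles stand apart on the tray at (210,128), (238,165) and (277,141). The cakes lie flat in the tubs of their own colour at (278,298), (437,383) and (703,360). I'm handing in the job.

```bash
python3 -c "
from workcell import bot
print(bot.job_done())"
```

```text
the job is handed in; nothing more can be done
None
```

I handed the job in at about 41 s: the yellow and blue candles stand upright on the tray beside the purple one, clear of each other, and each wax cake lies flat in the tub of its own colour.

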